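# Fetch the garlic from the back of the caddy

## Task

Get the garlic bulb out from the back of its lane in the two-lane wooden caddy: first lift out the two things that stand in front of it in that lane and stand both upright in the low side tray, then set the garlic on the chopping board, and only then put the two things back upright, each in the very place where it stood. Leave the lemon and the two things in the other lane where they are.

Things in the scene. Friction and masses are not known exactly. Their poses are not given: they have to be found in the camera images.
- caddy: Fixed wooden caddy, 244 (x) x 252 (y) mm, floor 10 mm up, rim and divider 18 mm. Origin: centre of underside; x to its back (away from robot), y left. Two lanes, y = -64 and +64 mm, each with places x = -68 (front), 0, +66 mm (back), marked by inlaid rings of 62 mm. Garlic at the back of one lane, lemon of the other; two of the four taller things before each, all within 5 mm of their places.
- side_tray: Fixed low tray of light wood, empty at the start, 230 (x) x 140 (y) x 18 mm, walls 6 mm thick, inner floor about 6 mm above the counter. Origin at the centre of its underside; x is its long axis. Room for two things one behind the other, e.g. at x = -45 and x = +45 mm.
- chop_board: Fixed plain brown rectangular chopping board lying flat with its long side away from the robot, 200 (its x) x 300 (its y) x 21 mm. Origin at the centre of its underside, top face 21 mm above it.
- garlic_mid (a point): Centre of the pale garlic bulb, 60 x 57 mm and 58 mm high, loose, standing on its root end; any grasp from above across the middle.
- lemon_mid (a point): Centre of the yellow lemon, 78 (its x) x 55 (its y) x 56 mm high, loose; to be left alone.
- spice_jar_mid (a point): Centre, half-way up, of the round spice jar with a dark brown ribbed cap, diameter 41 mm, 105 mm high, loose. It stands upright on one of the four front and middle places of the caddy at the start.
- salt_carton_mid (a point): Centre, half-way up, of the white rectangular carton, 45 (its x) x 63 (its y) x 112 mm high, loose (its collider ends 109 mm up). Its 45 mm width runs nearly across the lane. It stands upright on one of the four front and middle places of the caddy at the start.
- steel_can_mid (a point): Centre, half-way up, of the plain bare-metal food can, diameter 60 mm, 85 mm high, loose. It stands upright on one of the four front and middle places of the caddy at the start.
- squat_jar_mid (a point): Centre, half-way up, of the round amber glass jar with a flat black lid, diameter 54 mm, 95 mm high, loose. It stands upright on one of the four front and middle places of the caddy at the start.
Mind the look-alikes: they are no part of the job. What is shaped like the part that bears garlic_mid but red or turquoise is not meant.

How it is judged:
By the outcome, as a careful person would: the job done as asked, in the order asked, and still so for the second after the job is handed in, with the robot touching nothing.
It also fails if it takes over 131 s, if anything falls off the work surface, if the arm or the gripper's body presses on something with over 40 N, if the wrist force passes 120 N, or if a joint passes its speed limit or range.

## Robot

A 6-joint arm with a two-finger parallel gripper is mounted at the origin on a cart in front of the work surface, level with it; the furniture and walls round the work are solid. World frame = base frame: x ahead of the robot, y to its left, z up, the work surface at z = 0. Lengths are in m, angles in degrees, forces in N, time in s.
With the tool pointing down it reaches from about 0.375 to 0.9 m from the base axis. Payload 3.1 kg.
Tool frame: the origin (TCP) lies at the very end of the fingers, on their centre line; the grasp point (between the pads) lies 19 mm behind it; z points along the fingers, y is the line along which they close (so a half turn about z gives the same grasp; the last joint's range is limited). The gripper opens to 87 mm and grips with 3 to 60 N. Pads are 19 mm wide; open, the fingers measure 117 mm over their backs; the gripper's body (75 mm by 190 mm) begins 51 mm behind the grasp point.
Start: joints at [63.57, 30.224, 82.088, -0, 67.689, -10.227], TCP at [0.174, 0.6, 0.223] pointing down, gripper open.
Joint ranges: [-176.69, 176.69], [-43.24, 126.21], [12.49, 139.97], [-82, 262], [0, 151.66], [-163.58, 163.58]. Speed limits (degrees/s): [159.86, 159.86, 180, 180, 180, 180].

## Interface

Orientations are given as a 3x3 rotation matrix whose columns are the frame's x, y, z axes.
In Python, from rig import * gives the robot as it stands.
- The arm moves only by the tool jog_arm, never from a script. Its arguments are lists of equal length, an entry for each row: "delta_pos": the shift along the world's x, y, z in cm, a list of three; "turn": the turn about the world's z in degrees; "grip": the closure, from 0 (fully open) to 1 (shut). In form: {"delta_pos": [[x, y, z], ...], "turn": [turn, ...], "grip": [grip, ...]}. A call has 1 to 12 rows; each row is the pose to reach, as a shift and turn from the pose commanded when the call began; what a row does not reach only later rows make up. A row lasts 1/8 s, in which the tool goes at most 62.5 mm and 10.7 degrees, less where a joint would pass 70% of its speed; a pose out of reach is approached as far as the arm can. A call with a gripper value outside its range is refused whole. The fingers move at their own pace and stop on an object; the grip force is fixed at half the most. Time passes only in rows, so rows that repeat a pose let the fingers close. It gives the time, the measured TCP pose, the force, the opening and the grip force at its end, in the units of the state.
- read_state(): the state, without advancing time (a new reading comes with each control period).
- capture(name): name is "scene" or "top" or "wrist"; returns a dict with "color" (420x560x3 uint8, blue, green, red), "fovy" (degrees; the focal length in pixels is half the picture's height over the tangent of half this angle, whatever the lens; pixels are square), "cx", "cy" (the principal point, pixels), "camera_from_world" (4x4, takes a point from world to camera coordinates). Camera axes: x right, y up, looking along -z (the intrinsics and any distortion apply to the point x, -y, -z); pixel columns grow to the right and rows downward; lengths in m; the calibration is good to about 2 mm. A picture is of the moment at which its call begins. There is no depth.
- hand_in(): hands the job in; it is judged then, once.
The state is a dict: "time_s": time; "joint_positions": joint angles; "qvel": joint speeds; "tau": joint torques, N m; "position": TCP position; "tcp_rot": TCP orientation; "force": force on the tool from outside, world axes, zero at the start; "moment": the same for the moment, N m; "opening": opening from 0.0 (shut) to 1.0 (fully open); "grasp_force": force on a finger pad.
Only numpy, scipy, OpenCV 4.12 (cv2) and the standard library are available. Lean on these libraries where they do the work, as an engineer would, in place of code of your own. Each camera call takes 0.05 s, during which the arm holds its last target. There are 200 camera calls.

## Working session

There is one attempt and no reset: what is moved stays moved. The work goes in short steps, Python scripts to look and compute and a tool call to move; the robot and the scene stay as the last step left them, time stands still between calls to the robot, and variables do not carry over. Pictures are saved under pics/ and viewed, at most 14 in all, crops included, and the job is handed in when it is done.

Besides the shell and the picture viewer there is one more tool, called as name([rows], argument=value, ...), one row to a line, values as JSON. jog_arm: Moves the arm, as the interface text tells. Its arguments: {"type":"object","properties":{"delta_pos":{"type":"array"},"turn":{"type":"array"},"grip":{"type":"array"}},"required":["delta_pos","turn","grip"]}

```bash
ls; mkdir -p pics
cat > h.py <<'E'
from rig import *
import numpy as np, cv2
def save(n,f,crop=None,s=1):
    c=capture(n); im=c["color"]
    np.savez("pics/"+f+".npz",**c)
    if crop: im=im[crop[1]:crop[3],crop[0]:crop[2]]
    cv2.imwrite("pics/"+f+".png",cv2.resize(im,None,fx=s,fy=s,interpolation=cv2.INTER_CUBIC)); return c
def ray(c,u,v):
    f=210/np.tan(np.radians(float(c["fovy"])/2)); T=c["camera_from_world"]; R=T[:3,:3]
    d=R.T@np.array([(u-c["cx"])/f,-(v-c["cy"])/f,-1]); return -R.T@T[:3,3],d
def onz(c,u,v,z):
    o,d=ray(c,u,v); return o+d*(z-o[2])/d[2]
def px(c,p):
    f=210/np.tan(np.radians(float(c["fovy"])/2)); T=c["camera_from_world"]; q=T[:3,:3]@np.array(p)+T[:3,3]
    return c["cx"]+f*q[0]/-q[2], c["cy"]-f*q[1]/-q[2]
E
python3 - <<'E'
from h import *
for n in("scene","top"):
    c=save(n,n+"0",s=1.4); print(n,c.keys(),c["fovy"],c["cx"],c["cy"],-c["camera_from_world"][:3,:3].T@c["camera_from_world"][:3,3])
E
```

```text
pics
scene dict_keys(['color', 'fovy', 'cx', 'cy', 'camera_from_world']) 44.31983691124557 274.4887466824011 206.93487069531187 [0.40082696 1.70762776 0.82046545]
top dict_keys(['color', 'fovy', 'cx', 'cy', 'camera_from_world']) 54.1731287118611 278.989294457692 212.6941309706762 [0.22693568 0.0913715  1.14915281]
```

View pics/scene0.png

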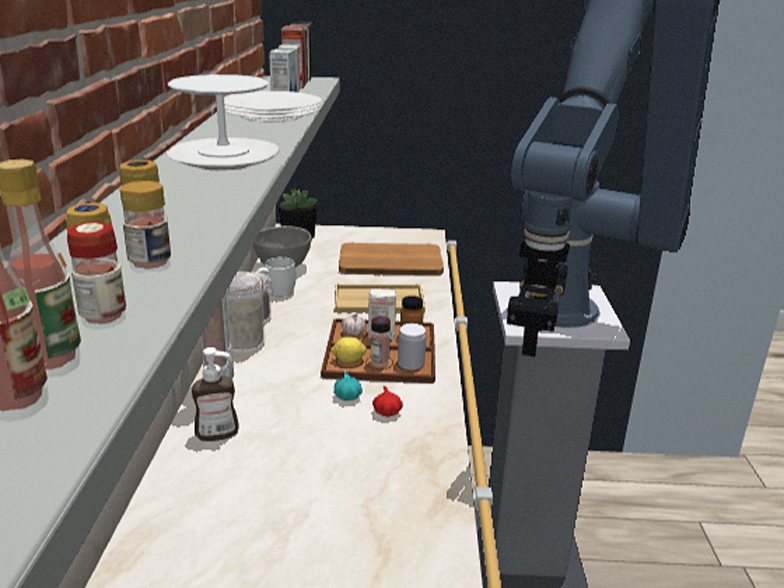

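View pics/top0.png

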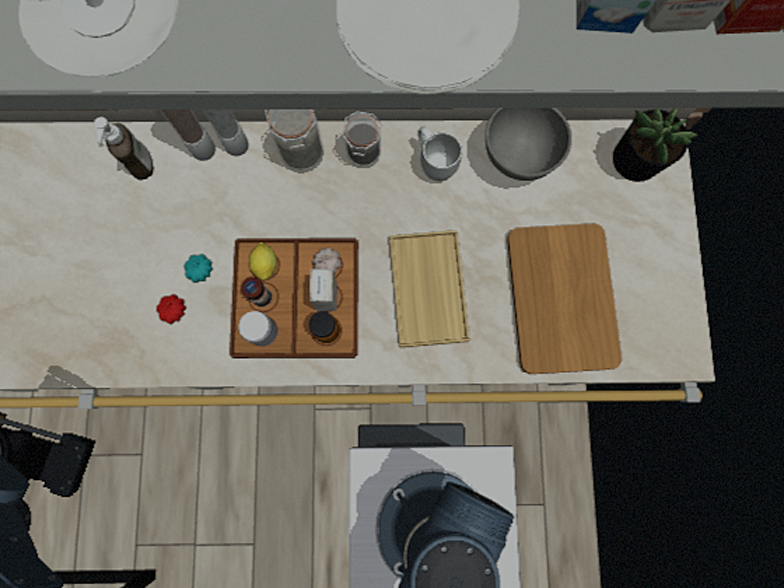

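The pictures show the following (pixels in the 1.4x views):

- **Garlic:** the pale bulb is in the right lane at the back, top view (326,262). In front of it stand the salt carton, middle (322,288), and the squat jar with the black lid, front (323,325).
- **Look-alikes:** turquoise at (198,268) and red at (171,309), both outside the caddy. They don't match the pale bulb.
- **Left lane:** lemon, spice jar and can, which stay where they are.

Run:
```python
from h import *
c=np.load("pics/top0.npz")
P=lambda l,z:np.array([onz(c,u/1.4,v/1.4,z) for u,v in l])
for n,l,z in (("caddy",[(236,239),(357,238),(357,357),(231,357)],.018),("tray",[(389,234),(458,232),(468,342),(400,346)],.018),("board",[(509,229),(603,223),(621,366),(521,373)],.021)):
    p=P(l,z); r=cv2.minAreaRect((p[:,:2]*1000).astype(np.float32)); print(n,p.round(3).tolist(),r, np.linalg.norm(np.diff(p,axis=0),axis=1))
for n,uv,z in (("jarlid",(322.5,325),.105),("carton top",(322,282),.122),("garlic",(326,261),.045),("can",(256,328),.095),("spice",(252,290),.115)):print(n,P([uv],z))
s=read_state();print(s["position"],s["tcp_rot"],s["force"],s["time_s"])
im=c["color"][150:275,150:350];cv2.imwrite("pics/crop1.png",cv2.resize(im,None,fx=4,fy=4,interpolation=cv2.INTER_CUBIC))
```

```text
caddy [[0.566, 0.387, 0.018], [0.566, 0.141, 0.018], [0.323, 0.141, 0.018], [0.326, 0.388, 0.018]] ((444.7209777832031, 264.585205078125), (246.4552001953125, 242.54718017578125), 89.9933853149414) [0.24606062 0.24254716 0.24646695]
tray [[0.574, 0.076, 0.018], [0.577, -0.066, 0.018], [0.351, -0.078, 0.018], [0.344, 0.057, 0.018]] ((462.44964599609375, -1.0339584350585938), (231.1973419189453, 141.5099334716797), 3.1275041103363037) [0.14157979 0.22675019 0.13478876]
board [[0.582, -0.17, 0.021], [0.594, -0.365, 0.021], [0.3, -0.377, 0.021], [0.289, -0.179, 0.021]] ((441.1791687011719, -271.9893493652344), (296.9130859375, 198.0259552001953), 2.3518097400665283) [0.19504258 0.29340541 0.19805701]
jarlid [[0.37508325 0.20059249 0.105     ]]
carton top [[0.45186757 0.20059937 0.122     ]]
garlic [[0.51112848 0.20137083 0.045     ]]
can [[0.37204322 0.3239126  0.095     ]]
spice [[0.43945904 0.32907448 0.115     ]]
[0.1740549  0.59958754 0.22167571] [[-9.60286859e-01  2.79013233e-01 -8.73979075e-04]
 [ 2.79014378e-01  9.60285347e-01 -1.74057181e-03]
 [ 3.53626730e-04 -1.91530097e-03 -9.99998103e-01]] [0.46059915 0.31214116 0.76481661] 0.1
```

View pics/crop1.png

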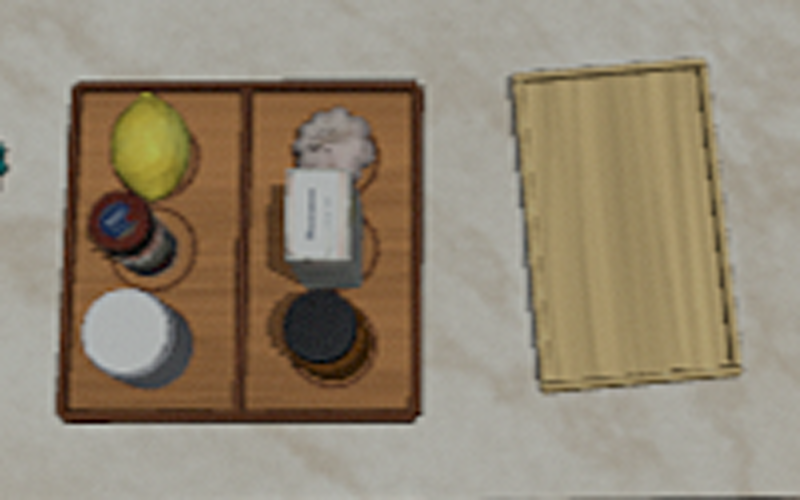

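Confirmed from the crop: the garlic at (335,140) stands behind the carton at (320,215) and the jar at (320,326), all in the right lane (y = -64). The measured sizes match the given ones. I'll approach above the lane and check the shelf clearance as I go.

jog_arm([
  [2,-4,0.5],
  [4,-8,1],
  [6,-12,1.5],
  [8,-16,2],
  [10,-20,2.5],
  [12,-24,3],
  [14,-28,3],
  [16,-32,3],
  [18,-36,3],
  [19.5,-39,3],
  [20,-40,3],
  [20,-40,3],
], turn=[1.5,3,4.5,6,7.5,9,10.5,12,13.5,15,16.2,16.2], grip=[0,0,0,0,0,0,0,0,0,0,0,0])

```text
time_s: 1.6
position: [0.3745, 0.1995, 0.2524]
tcp_rot: [[-1.0, 0.002, -0.001], [0.002, 1.0, -0.0], [0.001, -0.0, -1.0]]
force: [-0.0, -0.3, -0.7]
opening: 0.998
grasp_force: 0.0
```

Run:
```python
from h import *
w=save("wrist","w1",s=1.4)
s=read_state();print(s["position"].tolist() if hasattr(s["position"],"tolist") else s["position"],s["tcp_rot"],s["time_s"],s["opening"])
c=np.load("pics/top0.npz");sc=np.load("pics/scene0.npz")
def pl(c,a,b):
    o,d=ray(c,a[0]/1.4,a[1]/1.4);o,e=ray(c,b[0]/1.4,b[1]/1.4);n=np.cross(d,e);return n/np.linalg.norm(n),o
for tl,slo in (([(200,107),(700,107)],[(340,95),(75,588)]),([(200,92),(700,92)],[(335,82),(200,305)])):
    n1,o1=pl(c,*tl);n2,o2=pl(sc,*slo)
    # at y=.2
    A=np.array([[n1[0],n1[2]],[n2[0],n2[2]]])
    for y in(.2,0):print("shelf y",y,np.linalg.solve(A,[n1@o1-n1[1]*y,n2@o2-n2[1]*y]))
print("wristcam",-w["camera_from_world"][:3,:3].T@w["camera_from_world"][:3,3],w["fovy"])
for n,p in (("jar",(.375,.2006,.105)),("carton",(.452,.2006,.122)),("garlic",(.511,.2014,.045))):print(n,np.array(px(w,p))*1.4)
```

```text
[0.3741478936697446, 0.20001172956842167, 0.25234843508380356] [[-9.99998406e-01  1.60704287e-03 -7.77930430e-04]
 [ 1.60692836e-03  9.99998698e-01  1.47798783e-04]
 [ 7.78166936e-04  1.46548469e-04 -9.99999686e-01]] 1.65 0.99740451658865
shelf y 0.2 [0.14637748 1.29466268]
shelf y 0 [0.18777415 1.21893772]
shelf y 0.2 [0.62756013 0.46761888]
shelf y 0 [0.58965761 0.53104334]
wristcam [0.29876155 0.19862736 0.41540353] 71.80422993819414
jar [390.08892194 281.91491072]
carton [390.32775694 380.69166933]
garlic [390.61996722 397.33028606]
```

View pics/w1.png

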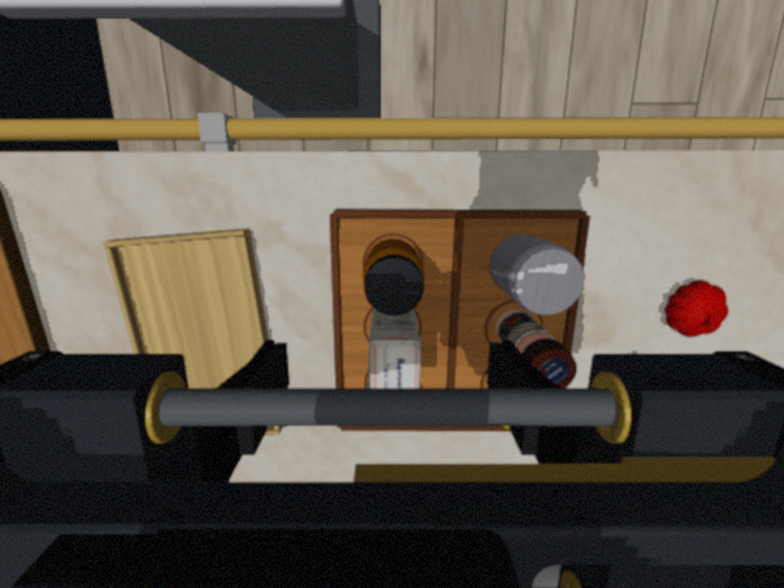

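In the wrist view the jar lid at (394,284) and the carton top at x 370–420 agree with the top view to about 3 mm, so I'll use y = 0.202. Grasping the jar.

jog_arm([
  [0.2,0.2,-4],
  [0.2,0.2,-8],
  [0.2,0.2,-12],
  [0.2,0.2,-15],
  [0.2,0.2,-17.5],
  [0.2,0.2,-19],
  [0.2,0.2,-19.5],
  [0.2,0.2,-19.5],
  [0.2,0.2,-19.5],
  [0.2,0.2,-19.5],
  [0.2,0.2,-19.5],
  [0.2,0.2,-19.5],
], turn=[0,0,0,0,0,0,0,0,0,0,0,0], grip=[0,0,0,0,0,0,0,0,0.3,0.5,0.7,0.9])

```text
time_s: 3.15
position: [0.3766, 0.2022, 0.0578]
tcp_rot: [[-1.0, 0.0, 0.001], [0.0, 1.0, 0.0], [-0.001, 0.0, -1.0]]
force: [-0.6, 1.0, 1.1]
opening: 0.63
grasp_force: 0.5
```

jog_arm([
  [0,0,0],
  [0,0,0],
  [0,0,0],
  [0,0,1],
  [0,0,3],
  [0,0,6],
  [0,0,8],
  [0,0,8],
], turn=[0,0,0,0,0,0,0,0], grip=[1,1,1,1,1,1,1,1])

```text
time_s: 4.15
position: [0.377, 0.2023, 0.1388]
tcp_rot: [[-1.0, -0.0, 0.003], [-0.0, 1.0, 0.001], [-0.003, 0.001, -1.0]]
force: [1.1, -0.7, -1.3]
opening: 0.606
grasp_force: 30.0
```

jog_arm([
  [0.5,-2,0],
  [1.2,-5,0],
  [1.9,-8.5,0],
  [2.6,-12,0],
  [3.3,-15.5,0],
  [3.8,-18.5,0],
  [4,-20,0],
  [4.1,-20.6,0],
  [4.1,-20.6,0],
  [4.1,-20.6,-3],
  [4.1,-20.6,-6],
  [4.1,-20.6,-7.5],
], turn=[0,0,0,0,0,0,0,0,0,0,0,0], grip=[1,1,1,1,1,1,1,1,1,1,1,1])

```text
time_s: 5.65
position: [0.4164, -0.0025, 0.0614]
tcp_rot: [[-1.0, -0.001, -0.002], [-0.001, 1.0, 0.001], [0.002, 0.001, -1.0]]
force: [-0.3, -0.6, -2.2]
opening: 0.609
grasp_force: 30.0
```

Run:
```python
from h import *
save("top","t2",crop=(150,150,350,275),s=4)
s=read_state();print(s["position"],s["force"],s["opening"])
```

```text
[ 0.41583314 -0.00248082  0.06041492] [-0.0663417   0.20167353 -2.22739216] 0.6103955800840875
```

View pics/t2.png

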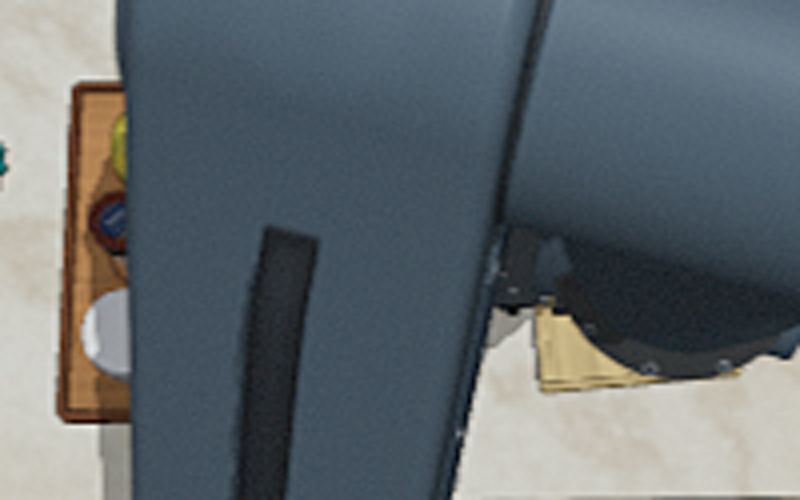

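The arm hides the tray from the top camera. Setting the jar down by height and force.

jog_arm([
  [0,0,-0.4],
  [0,0,-0.7],
  [0,0,-0.8],
  [0,0,-0.8],
], turn=[0,0,0,0], grip=[1,1,1,1])

```text
time_s: 6.2
position: [0.4176, -0.0039, 0.0549]
tcp_rot: [[-1.0, 0.0, 0.001], [0.0, 1.0, -0.0], [-0.001, -0.0, -1.0]]
force: [0.1, -0.0, -0.9]
opening: 0.609
grasp_force: 30.0
```

jog_arm([
  [0,0,-0.1],
  [0,0,-0.1],
  [0,0,-0.1],
  [0,0,-0.1],
  [0,0,-0.1],
  [0,0,1],
  [0,0,4],
  [0,0,8],
  [0,0,13],
  [0,0,18],
  [0,0,20],
  [0,0,20],
], turn=[0,0,0,0,0,0,0,0,0,0,0,0], grip=[1,0.5,0.2,0,0,0,0,0,0,0,0,0])

```text
time_s: 7.7
position: [0.4181, -0.004, 0.2565]
tcp_rot: [[-1.0, -0.0, 0.005], [-0.0, 1.0, -0.001], [-0.005, -0.001, -1.0]]
force: [0.6, 0.1, -0.8]
opening: 0.996
grasp_force: 0.0
```

Run:
```python
from h import *
save("wrist","w2",s=1.4)
s=read_state();print(s["position"],s["force"],s["opening"])
```

```text
[ 0.41713728 -0.00374185  0.25513335] [-0.77627493 -1.10486619 -0.31318438] 1.0006170262382597
```

View pics/w2.png

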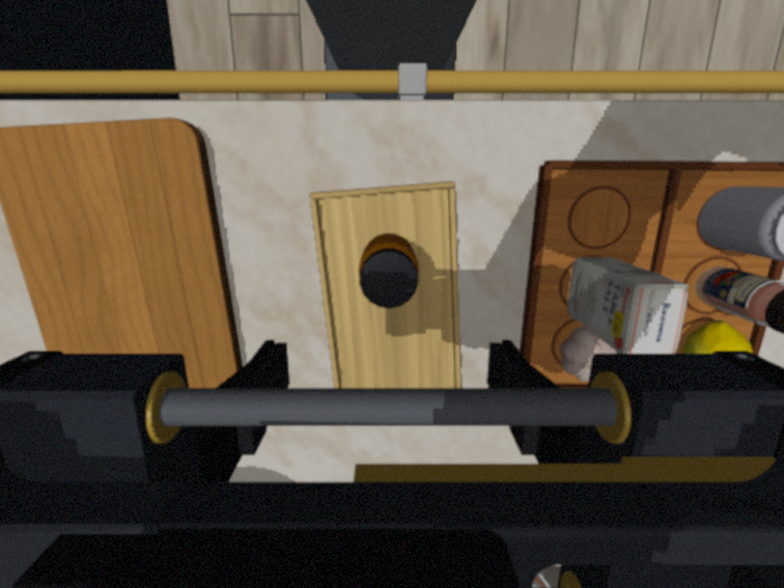

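The jar stands upright in the tray at (388,275) and the carton is undisturbed. Next the carton.

jog_arm([
  [0.5,3,0],
  [1.2,7,0],
  [1.9,11,0],
  [2.6,15,0],
  [3.2,18.5,0],
  [3.5,20.6,0],
  [3.5,20.6,0],
  [3.5,20.6,0],
], turn=[0,0,0,0,0,0,0,0], grip=[0,0,0,0,0,0,0,0])

```text
time_s: 8.75
position: [0.4514, 0.2014, 0.2534]
tcp_rot: [[-1.0, -0.0, -0.003], [0.0, 1.0, -0.001], [0.003, -0.001, -1.0]]
force: [-0.1, -0.2, -0.5]
opening: 0.998
grasp_force: 0.0
```

Run:
```python
from h import *
w=save("wrist","w3",crop=(140,100,420,300),s=2.8)
s=read_state();print(s["position"],s["force"],s["opening"])
for p in ((.452,.202,.122),(.4205,.202,.122),(.4205,.1795,.122),(.4205,.2245,.122),(.376,.202,.01)):print((np.array(px(w,p))-[140,100])*2.8)
```

```text
[0.45163497 0.20126387 0.25369661] [-0.01177353  0.39283557 -0.26126486] 1.0001478021429697
[387.34093134 295.15724115]
[387.43773227 211.28291495]
[325.59020796 211.29810046]
[449.28991832 211.2677283 ]
[386.45327115  84.07972901]
```

View pics/w3.png

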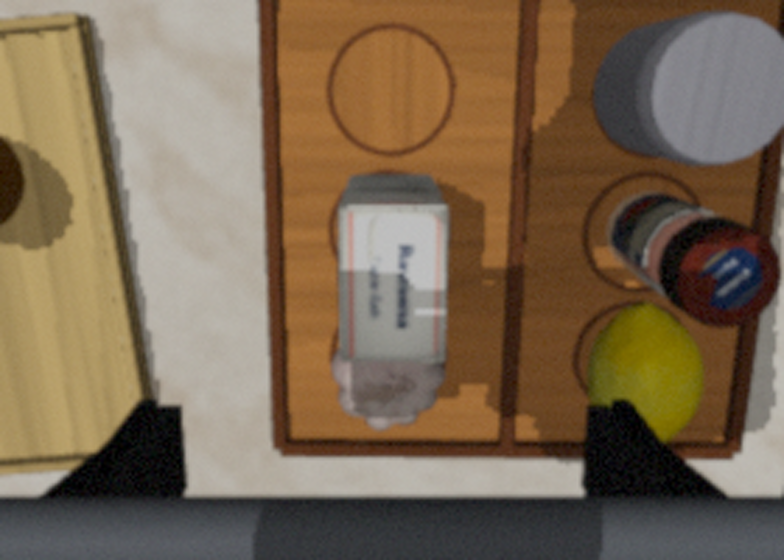

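The carton is upright with its top centred at about (393,282) in the crop, yaw about 0, so roughly (0.448, 0.203). The garlic behind it is at (390,385).

jog_arm([
  [-0.4,0.15,-4],
  [-0.4,0.15,-8],
  [-0.4,0.15,-12],
  [-0.4,0.15,-15],
  [-0.4,0.15,-17.5],
  [-0.4,0.15,-19],
  [-0.4,0.15,-19.3],
  [-0.4,0.15,-19.3],
  [-0.4,0.15,-19.3],
  [-0.4,0.15,-19.3],
  [-0.4,0.15,-19.3],
  [-0.4,0.15,-19.3],
], turn=[0,0,0,0,0,0,0,0,0,0,0,0], grip=[0,0,0,0,0,0,0,0,0.3,0.5,0.7,0.9])

```text
time_s: 10.3
position: [0.4484, 0.2037, 0.0617]
tcp_rot: [[-1.0, -0.0, 0.0], [-0.0, 1.0, 0.0], [-0.0, 0.0, -1.0]]
force: [0.2, 0.0, 0.2]
opening: 0.634
grasp_force: 0.0
```

jog_arm([
  [0,0,0],
  [0,0,0],
  [0,0,0],
  [0,0,0],
  [0,0,1],
  [0,0,3],
  [0,0,6],
  [0,0,8],
  [0,0,8],
  [0,0,8],
], turn=[0,0,0,0,0,0,0,0,0,0], grip=[1,1,1,1,1,1,1,1,1,1])

```text
time_s: 11.55
position: [0.4477, 0.2035, 0.1411]
tcp_rot: [[-1.0, 0.0, -0.001], [0.0, 1.0, -0.0], [0.001, -0.0, -1.0]]
force: [-0.2, -0.8, -1.1]
opening: 0.52
grasp_force: 30.0
```

jog_arm([
  [1.5,-1.5,0],
  [3.5,-4,0],
  [5,-7.5,0],
  [5.9,-11,0],
  [5.9,-14.5,0],
  [5.9,-17.5,0],
  [5.9,-19.5,0],
  [5.9,-20.2,0],
  [5.9,-20.2,-2],
  [5.9,-20.2,-5],
  [5.9,-20.2,-7],
  [5.9,-20.2,-7.8],
], turn=[0,0,0,0,0,0,0,0,0,0,0,0], grip=[1,1,1,1,1,1,1,1,1,1,1,1])

```text
time_s: 13.05
position: [0.5068, 0.0019, 0.0621]
tcp_rot: [[-1.0, -0.0, -0.003], [-0.0, 1.0, 0.001], [0.003, 0.001, -1.0]]
force: [-0.6, 0.4, -1.5]
opening: 0.515
grasp_force: 30.0
```

jog_arm([
  [0,0,-0.3],
  [0,0,-0.5],
  [0,0,-0.6],
  [0,0,-0.6],
], turn=[0,0,0,0], grip=[1,1,1,1])

```text
time_s: 13.55
position: [0.5076, 0.0016, 0.058]
tcp_rot: [[-1.0, 0.0, 0.001], [0.0, 1.0, -0.0], [-0.001, -0.0, -1.0]]
force: [-0.5, -0.2, -3.0]
opening: 0.518
grasp_force: 30.0
```

jog_arm([
  [0,0,-0.1],
  [0,0,-0.2],
  [0,0,-0.2],
  [0,0,-0.2],
  [0,0,-0.2],
  [0,0,-0.2],
  [0,0,1],
  [0,0,4],
  [0,0,8],
  [0,0,13],
  [0,0,17],
  [0,0,17],
], turn=[0,0,0,0,0,0,0,0,0,0,0,0], grip=[1,1,0.5,0.3,0,0,0,0,0,0,0,0])

```text
time_s: 15.05
position: [0.5096, 0.0013, 0.2315]
tcp_rot: [[-1.0, -0.0, 0.009], [-0.0, 1.0, -0.002], [-0.009, -0.002, -1.0]]
force: [0.5, -0.0, -1.0]
opening: 1.004
grasp_force: 0.0
```

jog_arm([
  [-0.5,2,0],
  [-0.5,5,0],
  [-0.5,9,0],
  [-0.5,13,0],
  [-0.5,17,0],
  [-0.3,19.5,0],
  [0,20,0],
  [0,20,0],
  [0,20,0],
], turn=[0,0,0,0,0,0,0,0,0], grip=[0,0,0,0,0,0,0,0,0])

```text
time_s: 16.18
position: [0.5072, 0.2006, 0.2272]
tcp_rot: [[-1.0, 0.001, -0.001], [0.001, 1.0, -0.001], [0.001, -0.001, -1.0]]
force: [0.2, -0.7, -0.5]
opening: 1.001
grasp_force: 0.0
```

Run:
```python
from h import *
w=save("wrist","w4",s=1.4)
s=read_state();print(s["position"],s["force"],s["opening"])
for p in ((.511,.202,.045),(.511,.202,.01),(.445,.202,.01)):print((np.array(px(w,p)))*1.4)
```

```text
[0.50725598 0.20056966 0.22734051] [-0.78578929 -0.56282077 -0.45166013] 0.9977701190779861
[390.31496333 276.18364503]
[390.07249742 267.93966042]
[390.08611016 196.6783822 ]
```

View pics/w4.png

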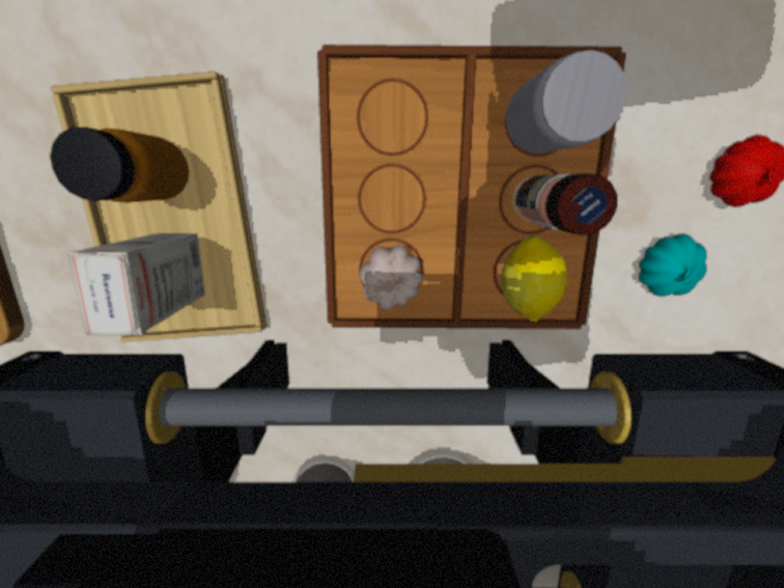

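The jar (upper left) and carton (lower left) both stand upright in the tray. The garlic at (391,276) matches the prediction, so I'll grasp it.

jog_arm([
  [0.4,0.15,-4],
  [0.4,0.15,-9],
  [0.4,0.15,-13],
  [0.4,0.15,-16.5],
  [0.4,0.15,-19],
  [0.4,0.15,-20],
  [0.4,0.15,-20.1],
  [0.4,0.15,-20.1],
  [0.4,0.15,-20.1],
  [0.4,0.15,-20.1],
  [0.4,0.15,-20.1],
  [0.4,0.15,-20.1],
], turn=[0,0,0,0,0,0,0,0,0,0,0,0], grip=[0.1,0.1,0.1,0.1,0.1,0.1,0.1,0.1,0.3,0.5,0.8,1])

```text
time_s: 17.73
position: [0.5115, 0.2032, 0.0269]
tcp_rot: [[-1.0, -0.0, 0.001], [-0.0, 1.0, -0.0], [-0.001, -0.0, -1.0]]
force: [0.5, 0.0, 3.3]
opening: 0.626
grasp_force: 30.0
```

jog_arm([
  [0,0,0],
  [0,0,0],
  [0,0,0],
  [0,0,0],
  [0,0,1],
  [0,0,3],
  [0,0,6],
  [-0.5,0,10],
  [-2,0,14],
  [-4,0,17],
  [-6,0,18],
  [-6,0,18],
], turn=[0,0,0,0,0,0,0,0,0,0,0,0], grip=[1,1,1,1,1,1,1,1,1,1,1,1])

```text
time_s: 19.23
position: [0.4502, 0.2033, 0.2074]
tcp_rot: [[-1.0, -0.001, 0.001], [-0.001, 1.0, 0.0], [-0.001, 0.0, -1.0]]
force: [-0.0, 0.3, -0.4]
opening: 0.627
grasp_force: 30.0
```

jog_arm([
  [0,-3,0],
  [0,-7,0],
  [0,-11.5,0],
  [0,-16,0],
  [0,-20.5,0],
  [-0.2,-25,0],
  [-0.4,-29.5,0],
  [-0.6,-34,0],
  [-0.8,-38.5,0],
  [-1,-43,0],
  [-1,-46,0],
  [-1,-47.5,0],
], turn=[0,0,0,0,0,0,0,0,0,0,0,0], grip=[1,1,1,1,1,1,1,1,1,1,1,1])

```text
time_s: 20.72
position: [0.4416, -0.274, 0.2057]
tcp_rot: [[-1.0, 0.002, -0.0], [0.002, 1.0, 0.0], [0.0, 0.0, -1.0]]
force: [0.2, 1.5, -0.9]
opening: 0.624
grasp_force: 30.0
```

jog_arm([
  [0,0,0],
  [0,0,-4],
  [0,0,-8],
  [0,0,-12],
  [0,0,-14.5],
  [0,0,-16],
  [0,0,-16.5],
  [0,0,-16.5],
], turn=[0,0,0,0,0,0,0,0], grip=[1,1,1,1,1,1,1,1])

```text
time_s: 21.72
position: [0.4418, -0.2718, 0.0419]
tcp_rot: [[-1.0, -0.0, 0.001], [-0.0, 1.0, -0.0], [-0.001, -0.0, -1.0]]
force: [0.6, -0.5, -0.4]
opening: 0.625
grasp_force: 30.0
```

jog_arm([
  [0,0,-0.2],
  [0,0,-0.3],
  [0,0,-0.4],
  [0,0,-0.4],
], turn=[0,0,0,0], grip=[1,1,1,1])

```text
time_s: 22.22
position: [0.4415, -0.2721, 0.0379]
tcp_rot: [[-1.0, 0.0, 0.0], [0.0, 1.0, -0.0], [-0.0, -0.0, -1.0]]
force: [-0.8, 0.6, 2.0]
opening: 0.622
grasp_force: 30.0
```

Contact (+2 N). Opening gently and looking.

jog_arm([
  [0,0,0],
  [0,0,0],
  [0,0,0],
  [0,0,0],
  [0,0,0],
  [0,0,1],
  [0,0,4],
  [0,0,9],
  [0,0,14],
  [0,0,19],
  [0,0,21],
  [0,0,21],
], turn=[0,0,0,0,0,0,0,0,0,0,0,0], grip=[0.5,0.3,0.15,0,0,0,0,0,0,0,0,0])

```text
time_s: 23.72
position: [0.4421, -0.2725, 0.2499]
tcp_rot: [[-1.0, -0.0, 0.004], [-0.0, 1.0, -0.004], [-0.004, -0.004, -1.0]]
force: [-0.4, 0.4, -0.9]
opening: 1.001
grasp_force: 0.0
```

jog_arm([
  [0.8,3,0],
  [2,7,0],
  [3.2,11.5,0],
  [4.4,16,0],
  [5.4,20,0],
  [6,23.5,0],
  [6.5,26,0],
  [6.5,27.4,0],
  [6.5,27.4,0],
  [6.5,27.4,0],
], turn=[0,0,0,0,0,0,0,0,0,0], grip=[0,0,0,0,0,0,0,0,0,0])

```text
time_s: 24.98
position: [0.5061, 0.0014, 0.2472]
tcp_rot: [[-1.0, 0.001, -0.001], [0.001, 1.0, -0.0], [0.001, -0.0, -1.0]]
force: [-0.9, -0.6, -0.2]
opening: 1.002
grasp_force: 0.0
```

Run:
```python
from h import *
w=save("wrist","w5",s=1.4)
s=read_state();print(s["position"],s["force"],s["opening"])
for p in ((.507,.002,.118),(.4175,-.004,.101),(.4415,-.272,.045)):print((np.array(px(w,p)))*1.4)
```

```text
[0.50622148 0.00125345 0.24734244] [ 0.14330014  0.03588682 -1.19756214] 0.9989187464089863
[389.59916197 288.28031041]
[381.23584759 162.54428597]
[ 74.92858276 194.65848129]
```

View pics/w5.png

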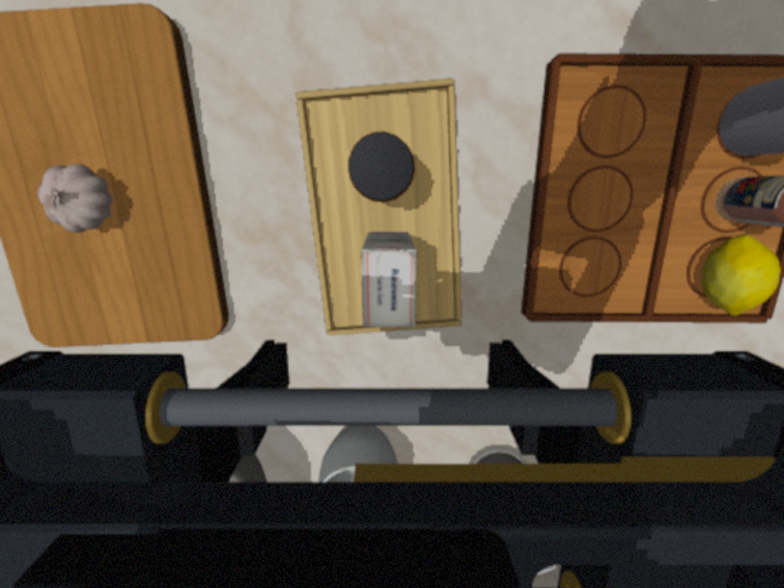

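The garlic rests on the board at (75,198). The carton and jar stand as placed. Regrasping the carton.

jog_arm([
  [0.1,0.05,-4],
  [0.1,0.05,-8],
  [0.1,0.05,-12],
  [0.1,0.05,-15],
  [0.1,0.05,-17.5],
  [0.1,0.05,-18.6],
  [0.1,0.05,-18.9],
  [0.1,0.05,-18.9],
  [0.1,0.05,-18.9],
  [0.1,0.05,-18.9],
  [0.1,0.05,-18.9],
  [0.1,0.05,-18.9],
], turn=[0,0,0,0,0,0,0,0,0,0,0,0], grip=[0,0,0,0,0,0,0,0,0.3,0.5,0.7,0.9])

```text
time_s: 26.52
position: [0.5074, 0.0027, 0.0587]
tcp_rot: [[-1.0, -0.0, 0.0], [-0.0, 1.0, -0.0], [-0.0, -0.0, -1.0]]
force: [-0.5, -1.2, -0.6]
opening: 0.634
grasp_force: 0.0
```

jog_arm([
  [0,0,0],
  [0,0,0],
  [0,0,0],
  [0,0,0],
  [0,0,1],
  [0,0,3],
  [0,0,6],
  [0,0,8.5],
  [0,0,8.5],
  [0,0,8.5],
], turn=[0,0,0,0,0,0,0,0,0,0], grip=[1,1,1,1,1,1,1,1,1,1])

```text
time_s: 27.78
position: [0.5066, 0.0029, 0.143]
tcp_rot: [[-1.0, 0.0, -0.001], [0.0, 1.0, 0.0], [0.001, 0.0, -1.0]]
force: [-0.6, 0.7, -1.4]
opening: 0.516
grasp_force: 30.0
```

jog_arm([
  [0,2,0],
  [0,5,0],
  [0,8.5,0],
  [-1.5,12,0],
  [-3,15,0],
  [-4.5,17.5,0],
  [-5.5,19.5,0],
  [-5.9,20.1,0],
  [-5.9,20.1,0],
  [-5.9,20.1,-3],
  [-5.9,20.1,-6],
  [-5.9,20.1,-7.5],
], turn=[0,0,0,0,0,0,0,0,0,0,0,0], grip=[1,1,1,1,1,1,1,1,1,1,1,1])

```text
time_s: 29.28
position: [0.4483, 0.2026, 0.0671]
tcp_rot: [[-1.0, 0.001, -0.002], [0.001, 1.0, -0.001], [0.002, -0.001, -1.0]]
force: [0.3, 0.2, -1.8]
opening: 0.518
grasp_force: 30.0
```

jog_arm([
  [0,0,-0.2],
  [0,0,-0.4],
  [0,0,-0.5],
  [0,0,-0.5],
], turn=[0,0,0,0], grip=[1,1,1,1])

```text
time_s: 29.78
position: [0.4487, 0.2038, 0.0641]
tcp_rot: [[-1.0, -0.0, 0.001], [-0.0, 1.0, 0.0], [-0.001, 0.0, -1.0]]
force: [-0.5, 0.1, -1.1]
opening: 0.518
grasp_force: 30.0
```

jog_arm([
  [-0.05,0,-0.1],
  [-0.05,0,-0.15],
  [-0.05,0,-0.15],
  [-0.05,0,-0.15],
  [-0.05,0,-0.15],
  [-0.05,0,-0.15],
  [-0.05,0,1],
  [0,0,4],
  [0,0,8],
  [0,0,13],
  [0,0,18],
  [0,0,19],
], turn=[0,0,0,0,0,0,0,0,0,0,0,0], grip=[1,1,0.5,0.3,0,0,0,0,0,0,0,0])

```text
time_s: 31.28
position: [0.4503, 0.2042, 0.2577]
tcp_rot: [[-1.0, -0.0, 0.008], [-0.0, 1.0, 0.002], [-0.008, 0.002, -1.0]]
force: [0.1, 0.4, -0.2]
opening: 1.003
grasp_force: 0.0
```

jog_arm([
  [-0.3,-2,0],
  [-0.8,-5.5,0],
  [-1.4,-9.5,0],
  [-2,-13.5,0],
  [-2.6,-17,0],
  [-3,-20,0],
  [-3.1,-20.8,0],
  [-3.1,-20.8,0],
  [-3.1,-20.8,0],
], turn=[0,0,0,0,0,0,0,0,0], grip=[0,0,0,0,0,0,0,0,0])

```text
time_s: 32.4
position: [0.4172, -0.0035, 0.2534]
tcp_rot: [[-1.0, -0.001, -0.001], [-0.001, 1.0, 0.001], [0.001, 0.001, -1.0]]
force: [0.2, 0.6, -0.4]
opening: 0.999
grasp_force: 0.0
```

Run:
```python
from h import *
w=save("wrist","w6",s=1.4)
s=read_state();print(s["position"],s["force"],s["opening"])
for p in ((.4175,-.004,.101),(.448,.203,.122)):print((np.array(px(w,p)))*1.4)
```

```text
[ 0.41724075 -0.00340628  0.25339772] [0.10654545 0.06542603 0.2186217 ] 0.996484170935372
[387.86180032 280.20612574]
[656.74286042 325.21441262]
```

View pics/w6.png

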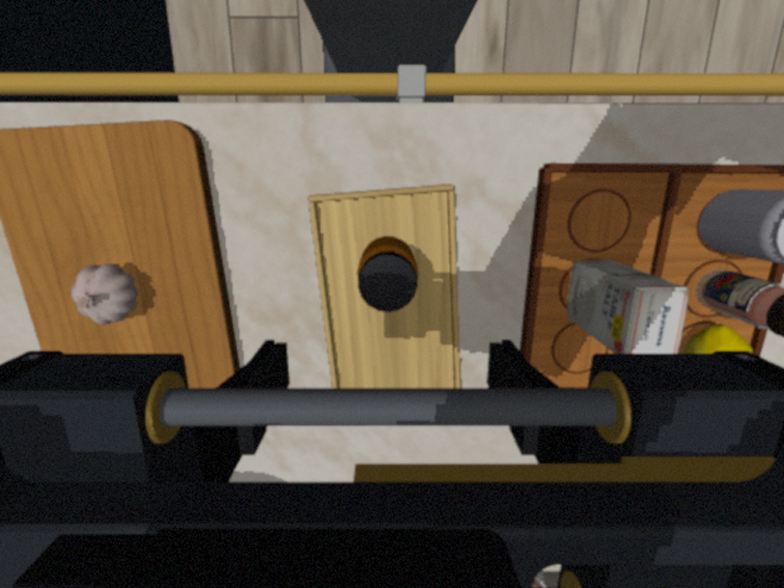

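The carton looks the same as in the earlier view from this pose, with its top right corner at (686,290). Now the jar.

jog_arm([
  [0,0,-4],
  [0,0,-8],
  [0,0,-12],
  [0,0,-15],
  [0,0,-18],
  [0,0,-19.5],
  [0,0,-19.8],
  [0,0,-19.8],
  [0,0,-19.8],
  [0,0,-19.8],
  [0,0,-19.8],
  [0,0,-19.8],
], turn=[0,0,0,0,0,0,0,0,0,0,0,0], grip=[0,0,0,0,0,0,0,0,0.3,0.5,0.7,0.9])

```text
time_s: 33.95
position: [0.4175, -0.0044, 0.0557]
tcp_rot: [[-1.0, 0.0, 0.0], [0.0, 1.0, -0.0], [-0.0, -0.0, -1.0]]
force: [0.2, 2.2, 0.6]
opening: 0.631
grasp_force: 1.0
```

jog_arm([
  [0,0,0],
  [0,0,0],
  [0,0,0],
  [0,0,1],
  [0,0,3],
  [0,0,6],
  [0,0,8.5],
  [0,0,8.5],
  [0,0,8.5],
], turn=[0,0,0,0,0,0,0,0,0], grip=[1,1,1,1,1,1,1,1,1])

```text
time_s: 35.08
position: [0.4167, -0.0042, 0.1401]
tcp_rot: [[-1.0, 0.0, -0.001], [0.0, 1.0, 0.0], [0.001, 0.0, -1.0]]
force: [-0.4, 0.3, -1.5]
opening: 0.606
grasp_force: 30.0
```

jog_arm([
  [-1,2,0],
  [-2,5,0],
  [-3,8.5,0],
  [-4.1,12,0],
  [-4.1,15.5,0],
  [-4.1,18.5,0],
  [-4.1,20,0],
  [-4.1,20.65,0],
  [-4.1,20.65,0],
  [-4.1,20.65,-3],
  [-4.1,20.65,-6],
  [-4.1,20.65,-7.5],
], turn=[0,0,0,0,0,0,0,0,0,0,0,0], grip=[1,1,1,1,1,1,1,1,1,1,1,1])

```text
time_s: 36.58
position: [0.3759, 0.201, 0.0643]
tcp_rot: [[-1.0, 0.002, -0.002], [0.002, 1.0, -0.001], [0.002, -0.001, -1.0]]
force: [0.1, -0.1, -1.3]
opening: 0.612
grasp_force: 30.0
```

jog_arm([
  [0,0,-0.2],
  [0,0,-0.4],
  [0,0,-0.5],
  [0,0,-0.5],
], turn=[0,0,0,0], grip=[1,1,1,1])

```text
time_s: 37.08
position: [0.3767, 0.2022, 0.061]
tcp_rot: [[-1.0, 0.0, 0.001], [0.0, 1.0, 0.0], [-0.001, 0.0, -1.0]]
force: [-0.6, 0.5, -1.2]
opening: 0.61
grasp_force: 30.0
```

Release, rise, then swing clear toward the start side for a final top view.

jog_arm([
  [0,0,-0.1],
  [0,0,-0.15],
  [0,0,-0.15],
  [0,0,-0.15],
  [0,0,-0.15],
  [0,0,-0.15],
  [0,0,1],
  [0,0,4],
  [0,0,8],
  [0,0,13],
  [0,0,18],
  [0,0,19],
], turn=[0,0,0,0,0,0,0,0,0,0,0,0], grip=[1,1,0.5,0.3,0,0,0,0,0,0,0,0])

```text
time_s: 38.58
position: [0.378, 0.2027, 0.2543]
tcp_rot: [[-1.0, -0.0, 0.008], [-0.0, 1.0, 0.002], [-0.008, 0.002, -1.0]]
force: [1.0, 0.0, -0.6]
opening: 0.997
grasp_force: 0.0
```

jog_arm([
  [-2,4,0],
  [-4,8,0],
  [-6,12,0],
  [-8,16,0],
  [-10,20,0],
  [-12,24,0],
  [-14,28,0],
  [-16,32,0],
  [-18,36,0],
  [-20,40,0],
  [-20,40,0],
  [-20,40,0],
], turn=[0,0,0,0,0,0,0,0,0,0,0,0], grip=[0,0,0,0,0,0,0,0,0,0,0,0])

```text
time_s: 40.08
position: [0.176, 0.6009, 0.2493]
tcp_rot: [[-1.0, -0.0, -0.001], [-0.0, 1.0, -0.003], [0.001, -0.003, -1.0]]
force: [0.0, -0.4, 0.2]
opening: 1.003
grasp_force: 0.0
```

Run:
```python
from h import *
w=save("top","t9")
a=np.load("pics/top0.npz")["color"]; b=w["color"]
cv2.imwrite("pics/cmp.png",np.vstack([cv2.resize(x[150:275,150:450],None,fx=2.4,fy=2.4) for x in(a,b)])[:600])
print(read_state()["time_s"])
```

```text
40.125
```

View pics/cmp.png

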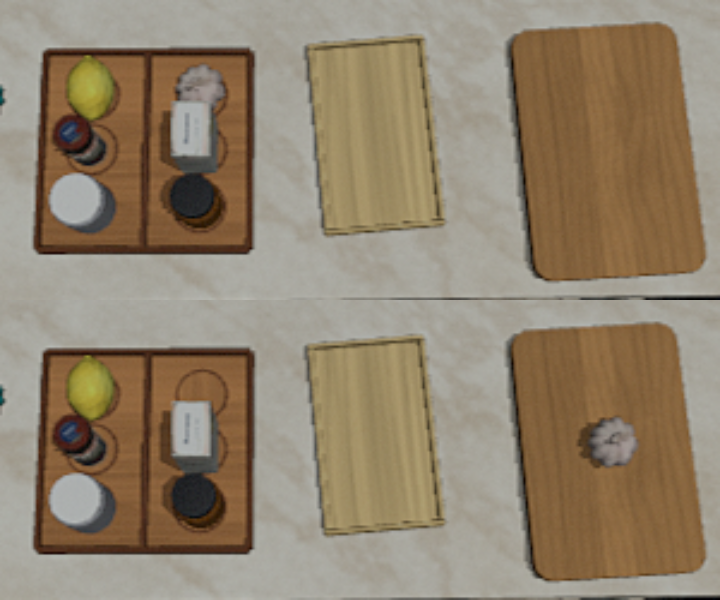

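The before and after views match: carton at (194,430) and jar at (198,500) are in their old places and upright. The garlic is on the board at (612,442), and the other lane is unchanged.

```bash
python3 -c "
from rig import *
print(hand_in())"
```

```text
the job is handed in; nothing more can be done
None
```

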